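# Contact check of a rod on V-blocks

### The job

Lay the loose steel contact rod into the two black V-notches of the fixture so that it sits level with an end cap beyond each V-block and about as much rod sticking out at either side, and let go of it. Then take the orange hand probe out of its stand and press its tip gently, probe upright, onto the top of the rod's copper band until the sprung plunger is about half way in. Finish while still holding the probe there like that, and leave the relay, the rubber tip and the white insert where they are.

Things in the scene. Friction and masses are not known exactly. Their poses are not given: they have to be found in the camera images.
- v_fixture: Fixed fixture: aluminium plate 130 x 60 x 8 mm with two black V-blocks. Origin at the centre of its underside, x along its length (as the rod is to lie), z up. V-blocks centred at x = +-45 mm, 12 mm thick in x, 44 mm wide, top at z = 40 mm, only the plate between them. 90-degree notches, vertex at y = 0, z = 26 mm, mouth 28 mm wide; a seated rod's axis is at z = 37 mm.
- contact_rod: Loose steel rod, 16 mm diameter, 150 mm long over its black square end caps (20 x 20 mm, 8 mm thick; they stop it rolling), about 0.2 kg. Origin on the axis at mid length, x along the rod. Starts lying on the bench, axis 10 mm above it. Either way round is right, middle of the rod over the middle of the fixture to about a centimetre.
- band (a point): Middle of the copper band round the rod, on the rod's axis, 18 mm from mid length toward the rod's +x. The band is 14 mm wide; its top is 8 mm above this point.
- probe_stand: Fixed stand: grey disc 68 mm across, 8 mm high, with an upright tube, 30 mm outer and 20 mm inner diameter, rim 62 mm above the bench. Origin: centre of its underside, z up. It is on the left or the right; between it and the fixture, nearer the robot, stands a press tower 290 mm high (x 0.43 to 0.54 m, y 0.12 to 0.22 m on the left, -0.20 to -0.30 m on the right): pass over or behind.
- probe: Hand probe, 0.1 kg, upright in the stand at the start. Origin at the barrel's underside (32 mm above the bench at the start), z up the probe. Steel barrel 16 mm diameter to z = 30; black flange 28 mm diameter to z = 35, resting on the stand's rim; orange square grip 20 x 20 mm, faces across x and y, to z = 80; small knob to z = 85. Lift it 50 mm or more to clear the tube.
- probe_tip (a point): The lowest point of the plunger's round brass tip (8 mm ball), 20 mm below the probe's origin when the plunger is out; it moves with the plunger.
- probe_plunger (a joint): How far the sprung plunger is pushed in, in m: 0 = fully out, 0.012 = fully in, about 0.006 is half way. Spring 250 N/m with 1 N preload, so half way takes about 2.5 N.
- relay_unit: Bystander: dark plug-in relay lying on its side, 22 x 43 x 28 mm, on the side of the bench where the stand is not. Origin at the centre of its underside.
- spare_tip: Bystander: black rubber tip, 23 mm across, 26 mm high. Origin at the centre of its underside.
- pom_insert: Bystander: white fixture insert, 30 x 44 x 18 mm. Origin at the centre of its underside.

How it is judged (in metres and radians):
On the way:
1. the rod lies level in both V-notches, an end cap beyond each V-block, let go (z of contact_rod in the frame of v_fixture between 0.0345 and 0.04 m and y of contact_rod in the frame of v_fixture between -0.003 and 0.003 m and x of contact_rod in the frame of v_fixture between -0.013 and 0.013 m and angle between the x axis of contact_rod and the x axis of v_fixture, either way round below 0.06 rad and contact force between contact_rod and the fingers below 0.1 N and contact force between contact_rod and v_fixture above 0.5 N and linear speed of contact_rod below 0.02 m/s), for 0.3 s.
At the end, for the whole second after the job is handed in: Rod in both notches (3 mm, 3.4 degrees, middle within 13 mm of the fixture's), fingers off it; probe in the fingers only, upright within 8 degrees, tip within 6 mm of the band's middle seen from above, pressing the rod with 0.8 to 6 N, plunger 3 to 9 mm in; all at rest (all of step 1 and horizontal distance between probe_tip and band below 0.006 m and angle between probe's own z axis and vertical below 0.14 rad and value of joint probe_plunger between 0.003 and 0.009 m and contact force between probe and contact_rod between 0.8 and 6 N and contact force between probe and the fingers above 2 N and contact force between probe and probe_stand below 0.1 N and contact force between probe and v_fixture below 0.1 N and height (world z) of probe above 0.045 m and linear speed of probe below 0.02 m/s); the arm keeps its last pose, push and grip.
It fails at once if the probe is pressed hard onto the rod (over 12 N) (contact force between probe and contact_rod above 12 N).
It fails at once if a bystander (relay, rubber tip or white insert) is moved by more than 20 mm (distance of any of relay_unit, spare_tip, pom_insert from where it was at the start of the episode above 0.02 m).
It also fails if it takes over 64 s, if anything falls off the work surface, if the arm or the gripper's body presses on something with over 40 N, if the wrist force passes 120 N, or if a joint passes its speed limit or range.

### The arm

A 6-joint arm with a two-finger parallel gripper is mounted at the origin on a cart in front of the work surface, level with it; the furniture and walls round the work are solid. World frame = base frame: x ahead of the robot, y to its left, z up, the work surface at z = 0. Lengths are in mm, angles in rad, forces in N, time in s.
With the tool pointing down it reaches from about 275 to 1000 mm from the base axis. Payload 8.4 kg.
Tool frame: the origin (TCP) lies midway between the tips of the shut fingers; the grasp point (between the pads) lies 19 mm behind it; z points along the fingers, y is the line along which they close (so a half turn about z gives the same grasp; the last joint's range is limited). The gripper opens to 85 mm and grips with 20 to 120 N. Pads are 22 mm wide; open, the fingers measure 114 mm over their backs; the gripper's body (76 mm by 85 mm) begins 54 mm behind the grasp point. The pads swing forward as they close: fully open they stand 13 mm farther back than shut.
Start: joints at [-1.205, 0.353, 1.633, -0, 1.155, -0.002], TCP at [224.726, -583.203, 231.281] pointing down, gripper open.
Joint ranges: [-2.63, 2.63], [-0.92, 2.1], [0.06, 2.66], [-1.3, 4.44], [0, 2.69], [-3.02, 3.02]. Speed limits (rad/s): [2.22, 2.22, 2.79, 3.14, 3.14, 3.14].

### API

Orientations are given as [roll, pitch, yaw] about the fixed x, y, z axes, in that order (R = Rz(yaw) Ry(pitch) Rx(roll)).
In Python, from rig import monitor, imaging, r gives the robot as it stands.
- The arm moves only by the tool drive_tool, never from a script. Its argument "plan" is a list of rows, each an object of numbers: "x", "y", "z": the shift along the tool's x, y, z in units of 50 mm (1.0 is 50 mm); "ax", "ay", "az": the turn, a rotation vector about the tool's x, y, z in units of 6 degrees (1.0 is 6 degrees); "hand": the finger opening in mm, from 0 to 85.4. In form: [{"x": .., "y": .., "z": .., "ax": .., "ay": .., "az": .., "hand": ..}, ...]. A call has 1 to 8 rows; each row is the pose to reach, as a shift and turn from the pose commanded when the call began, along the tool's axes at that moment; what a row does not reach only later rows make up. A row lasts 1/10 s, in which the tool goes at most 50 mm and 8.59 degrees, less where a joint would pass 70% of its speed; a pose out of reach is approached as far as the arm can. A call with a gripper value outside its range is refused whole. The fingers move at their own pace and stop on an object; "grip_force" is the grip in N (left out, the last holds). Time passes only in rows, so rows that repeat a pose let the fingers close. It gives the time, the measured TCP pose, the force, the opening and the grip force at its end, in the units of the state.
- monitor.sense(): the state, without advancing time (a new reading comes with each control period).
- imaging.grab_frame(name): name is "scene" or "top"; returns the picture (384x512x3 uint8, red, green, blue); there is no depth.
- imaging.camera_info(name): a dict with "mtx" (3x3 intrinsics, pixels), "R" (3x3) and "t" (3): a world point X has camera coordinates R X + t. Camera axes: x right, y down, z forward; pixel columns grow to the right and rows downward; lengths in mm; the calibration is good to about 2 mm. A picture is of the moment at which its call begins. camera_info takes no time and is no camera call.
- r.sign_off(): hands the job in; it is judged then, once.
The state is a dict: "clock": time; "qpos": joint angles; "qvel": joint speeds; "joint_efforts": joint torques, N m; "eef_pos": TCP position; "tcp_rot": TCP orientation; "contact_force": force on the tool from outside, world axes, zero at the start; "wrist_torque": the same for the moment, N m; "opening": opening from 0.0 (shut) to 1.0 (fully open); "grasp_force": force on a finger pad.
Only numpy, scipy, OpenCV 4.12 (cv2) and the standard library are available. Lean on these libraries where they do the work, as an engineer would, in place of code of your own. Each camera call takes 0.05 s, during which the arm holds its last target. There are 200 camera calls.

## Working session

There is one attempt and no reset: what is moved stays moved. The work goes in short steps, Python scripts to look and compute and a tool call to move; the robot and the scene stay as the last step left them, time stands still between calls to the robot, and variables do not carry over. Pictures are saved under pics/ and viewed, at most 12 in all, crops included, and the job is handed in when it is done.

Besides the shell and the picture viewer there is one more tool, called after "Request:" by a JSON object that holds its "api" and its "payload", one argument or row to a line. drive_tool: Moves the arm, as the interface text tells. Its arguments: {"type":"object","properties":{"plan":{"type":"array","items":{"type":"object","properties":{"x":{"type":"number"},"y":{"type":"number"},"z":{"type":"number"},"ax":{"type":"number"},"ay":{"type":"number"},"az":{"type":"number"},"hand":{"type":"number"}}}},"grip_force":{"type":"number"}},"required":["plan"]}

```bash
ls; mkdir -p pics; python3 - <<'E'
from rig import monitor, imaging, r
import cv2,numpy as np
print(monitor.sense())
for n in("scene","top"):
    f=imaging.grab_frame(n); cv2.imwrite(f"pics/{n}0.png",f[:,:,::-1]); c=imaging.camera_info(n); print(n,c)
E
```

```text
pics
{'clock': 0.0, 'qpos': array([-1.20538966e+00,  3.53632253e-01,  1.63416590e+00,  1.15429045e-06,
        1.15519755e+00, -2.39607851e-03]), 'qvel': array([-1.16309263e-03, -6.70804366e-04,  2.22683241e-06,  6.83462026e-04,
        2.13642411e-03, -1.10948457e-03]), 'joint_efforts': array([ 1.47404837e-03, -6.05252910e+01, -3.42070484e+01,  9.15629948e-05,
        9.50306043e-03,  4.57051988e-05]), 'eef_pos': array([ 224.55511121, -582.73805507,  230.55802042]), 'tcp_rot': array([-3.14018961e+00, -4.41718836e-06,  3.67802276e-01]), 'contact_force': array([ 0.45296578, -0.66682221,  0.10796806]), 'wrist_torque': array([ 0.04483146, -0.00622105, -0.02368907]), 'grasp_force': 0.0, 'opening': 0.999892520951151}
scene {'mtx': array([[405.73449796,   0.        , 250.91252343],
       [  0.        , 405.73449796, 190.06346762],
       [  0.        ,   0.        ,   1.        ]]), 'R': array([[ 0.87828349, -0.477974  ,  0.01260843],
       [-0.22225562, -0.43146133, -0.87432463],
       [ 0.42334449,  0.76510259, -0.48517777]]), 't': array([-479.00137851,  164.41235937,  907.93926894])}
top {'mtx': array([[361.74485373,   0.        , 255.71007098],
       [  0.        , 361.74485373, 191.62298379],
       [  0.        ,   0.        ,   1.        ]]), 'R': array([[-0.01729524, -0.99983637,  0.00530224],
       [-0.97858545,  0.01583928, -0.20523068],
       [ 0.20511311, -0.00873821, -0.97869927]]), 't': array([-25.93689228, 526.53066065, 875.62478429])}
```

View pics/scene0.png

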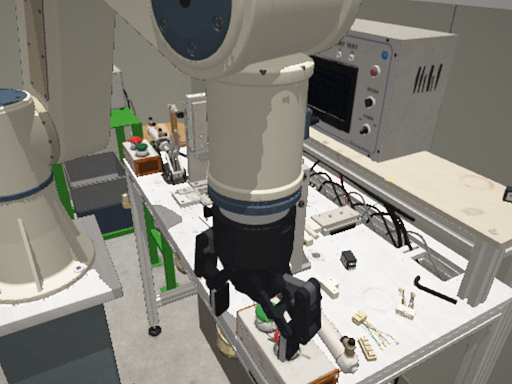

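View pics/top0.png

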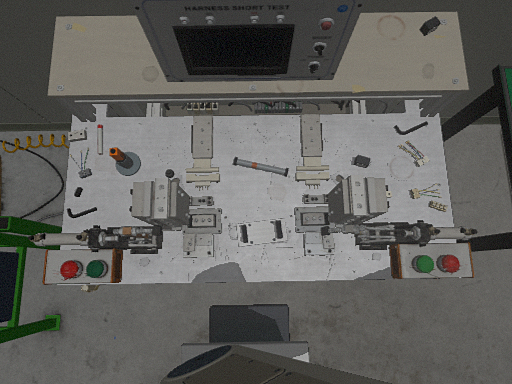

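The top view shows the fixture near (263,232) with its black blocks at (248,235) and (278,230), the rod from (235,160) to (287,174), the stand and orange probe at about (122,158) on the left, and the relay at (361,160). In the scene view the arm hides the middle of the bench. I'll enlarge the top view and convert these points to world positions.

```bash
cat > h.py <<'E'
import numpy as np,cv2
from rig import monitor,imaging,r
def ray(n,p):
    c=imaging.camera_info(n);R=np.array(c['R']);o=-R.T@c['t']
    d=R.T@np.linalg.inv(c['mtx'])@[p[0],p[1],1.];return o,d/np.linalg.norm(d)
def onz(n,p,z):
    o,d=ray(n,p);return o+d*(z-o[2])/d[2]
def two(p,q):
    o1,d1=ray('scene',p);o2,d2=ray('top',q)
    s=np.linalg.lstsq(np.c_[d1,-d2],o2-o1,rcond=None)[0]
    a=o1+d1*s[0];b=o2+d2*s[1];return (a+b)/2,np.linalg.norm(a-b)
def px(n,X):
    c=imaging.camera_info(n);v=c['mtx']@(np.array(c['R'])@X+c['t']);return v[:2]/v[2]
E
python3 - <<'E'
from h import *
im=cv2.imread('pics/top0.png')
a=cv2.resize(im[140:260,215:315],None,fx=5,fy=5,interpolation=cv2.INTER_CUBIC)
b=cv2.resize(im[140:260,95:155],None,fx=5,fy=5,interpolation=cv2.INTER_CUBIC)
cv2.imwrite('pics/crop0.png',np.hstack([b,a]))
for n in('scene','top'): print(n,ray(n,(256,192)))
for p,z in[((235,160),10),((287,174),10),((248,235),40),((278,230),40),((129,161),0),((361,160),14)]: print(p,onz('top',p,z).round())
hsv=cv2.cvtColor(im,cv2.COLOR_BGR2HSV)
m=cv2.inRange(hsv,(3,90,60),(22,255,255));print(cv2.connectedComponentsWithStats(m)[2:])
E
```

```text
scene (array([  72.86948596, -852.67931688,  590.30117838]), array([ 0.43325743,  0.75698186, -0.48914872]))
top (array([335.20453521, -26.62112029, 965.17110264]), array([ 0.20407918, -0.00952304, -0.97890807]))
(235, 160) [625.  20.  10.]
(287, 174) [ 583. -121.   10.]
(248, 235) [416. -13.  40.]
(278, 230) [428. -90.  40.]
(129, 161) [630. 314.   0.]
(361, 160) [ 618. -325.   14.]
(array([[     0,      0,    512,    384, 195509],
       [   325,     22,      1,      1,      1],
       [   327,     22,      1,      1,      1],
       [   329,     23,      1,      1,      1],
       [   322,     25,      2,      2,      2],
       [   325,     24,      1,      1,      1],
       [   329,     26,      1,      1,      1],
       [   271,    102,      1,      1,      1],
       [   102,    126,      1,      1,      1],
       [     2,    134,     67,     19,    341],
       [   406,    142,      3,      2,      3],
       [   109,    147,     15,     13,    112],
       [   399,    146,      1,      1,      1],
       [   405,    150,      1,      1,      1],
       [   408,    151,   
[... 5742 characters left out ...]
   [ 73.        , 270.        ],
       [ 77.        , 270.        ],
       [447.        , 271.        ],
       [450.        , 271.        ],
       [452.        , 271.5       ],
       [455.        , 271.        ],
       [ 62.5       , 273.        ],
       [ 66.        , 273.        ],
       [ 62.        , 275.        ],
       [ 65.        , 275.        ],
       [ 70.        , 274.        ],
       [ 74.66666667, 274.33333333],
       [ 71.        , 277.        ],
       [ 73.        , 276.        ],
       [ 67.        , 278.        ],
       [ 69.        , 278.        ],
       [116.8       , 280.3       ],
       [ 98.        , 286.        ],
       [ 95.        , 288.66666667]]))
```

View pics/crop0.png

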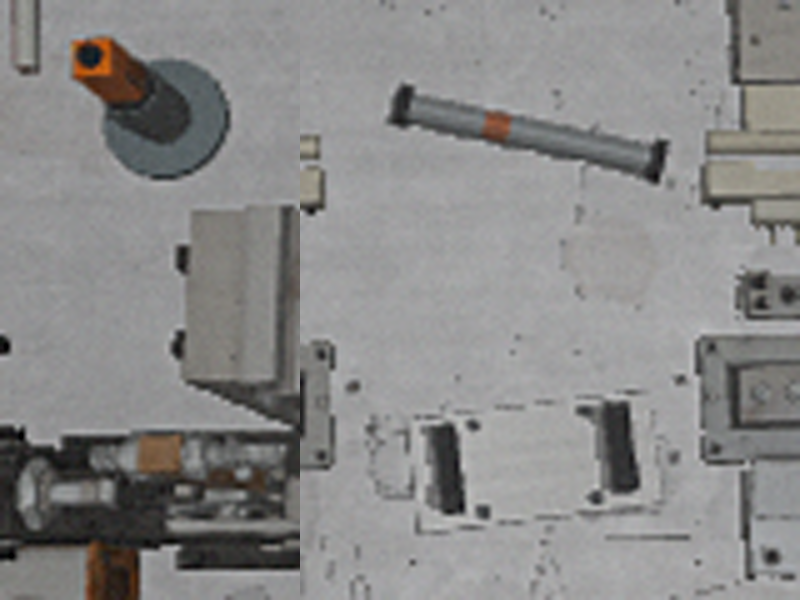

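The crop shows the rod's left cap at about (235.4,161), its right cap at about (286,172), and the band on the left half, so toward +y. The V-blocks are at about (244,234) and (278.5,229.5). I'll move above the rod, travelling high.

```bash
cat >> h.py <<'E'
from scipy.spatial.transform import Rotation as Ro
def go(x,y,z,yaw):  # tool down; yaw deg of tool x axis -> tool units from measured pose
    s=monitor.sense();R0=Ro.from_euler('xyz',s['tcp_rot']);p=R0.inv().apply(np.array([x,y,z])-s['eef_pos'])/50
    w=(R0.inv()*Ro.from_euler('xyz',[np.pi,0,np.radians(yaw)])).as_rotvec(degrees=True)/6
    print('xyz',p.round(3),'a',w.round(3))
E
python3 - <<'E'
from h import *
go(225,-583,400,21); go(600,-50,400,75)
E
```

```text
xyz [ 6.000e-03  2.000e-03 -3.387e+00] a [-0.012  0.     0.012]
xyz [10.838 -7.248 -3.379] a [-1.100e-02 -5.000e-03 -8.988e+00]
```

Request:
{"api": "drive_tool", "payload": {
  "plan": [
    {"z":-1},
    {"z":-2},
    {"z":-3.4},
    {"z":-3.4},
    {"x":5.4,"y":-3.6,"z":-3.4,"az":-4.5},
    {"x":5.4,"y":-3.6,"z":-3.4,"az":-4.5},
    {"x":5.4,"y":-3.6,"z":-3.4,"az":-4.5},
    {"x":5.4,"y":-3.6,"z":-3.4,"az":-4.5}
  ]
}}

```text
invalid input
```

```bash
python3 - <<'E'
from h import *
go(600,-50,400,75)
E
```

```text
xyz [10.838 -7.248 -3.379] a [-1.100e-02 -5.000e-03 -8.988e+00]
```

Request:
{"api": "drive_tool", "payload": {
  "plan": [
    {"x":0,"y":0,"z":-1,"ax":0,"ay":0,"az":0,"hand":85},
    {"x":0,"y":0,"z":-2,"ax":0,"ay":0,"az":0,"hand":85},
    {"x":0,"y":0,"z":-3,"ax":0,"ay":0,"az":0,"hand":85},
    {"x":0.8,"y":-0.5,"z":-3.4,"ax":0,"ay":0,"az":-1,"hand":85},
    {"x":1.6,"y":-1.1,"z":-3.4,"ax":0,"ay":0,"az":-2,"hand":85},
    {"x":2.4,"y":-1.6,"z":-3.4,"ax":0,"ay":0,"az":-3,"hand":85},
    {"x":3.2,"y":-2.2,"z":-3.4,"ax":0,"ay":0,"az":-4,"hand":85},
    {"x":4,"y":-2.7,"z":-3.4,"ax":0,"ay":0,"az":-5,"hand":85}
  ],
  "grip_force": 40
}}

```text
clock: 0.9
eef_pos: [363.2, -383.3, 401.1]
tcp_rot: [-3.141, -0.0, 0.895]
contact_force: [1.4, 0.6, 0.6]
opening: 0.996
grasp_force: 0.0
```

```bash
python3 - <<'E'
from h import *
go(600,-50,400,75)
E
```

```text
xyz [ 8.163 -0.471  0.024] a [-3.00e-03 -2.00e-03 -3.95e+00]
```

Request:
{"api": "drive_tool", "payload": {
  "plan": [
    {"x":0.9,"y":0,"z":0,"ax":0,"ay":0,"az":-0.5,"hand":85},
    {"x":1.9,"y":-0.1,"z":0,"ax":0,"ay":0,"az":-1,"hand":85},
    {"x":2.9,"y":-0.1,"z":0,"ax":0,"ay":0,"az":-1.5,"hand":85},
    {"x":3.9,"y":-0.2,"z":0,"ax":0,"ay":0,"az":-2,"hand":85},
    {"x":4.9,"y":-0.3,"z":0,"ax":0,"ay":0,"az":-2.5,"hand":85},
    {"x":5.9,"y":-0.4,"z":0,"ax":0,"ay":0,"az":-3,"hand":85},
    {"x":6.9,"y":-0.5,"z":0,"ax":0,"ay":0,"az":-3.5,"hand":85},
    {"x":7.9,"y":-0.5,"z":0,"ax":0,"ay":0,"az":-3.9,"hand":85}
  ]
}}

```text
clock: 1.7
eef_pos: [591.2, -61.1, 401.2]
tcp_rot: [-3.141, 0.0, 1.302]
contact_force: [0.2, -1.3, 0.2]
opening: 0.996
grasp_force: 0.0
```

```bash
python3 - <<'E'
from h import *
a=imaging.grab_frame('scene')[:,:,::-1];b=imaging.grab_frame('top')[:,:,::-1]
cv2.imwrite('pics/scene1.png',a);cv2.imwrite('pics/top1.png',b)
for X in[(604,-50,10),(422,-52,40),(630,314,117)]:print(px('scene',np.array(X)))
u,v=px('scene',np.array((540,0,20))).astype(int)
cv2.imwrite('pics/crop1.png',cv2.resize(a[120:300,170:410],(800,600),interpolation=cv2.INTER_CUBIC))
E
```

```text
[278.25278108 205.6332951 ]
[218.13194534 213.00148397]
[228.71821338 126.31587356]
```

View pics/crop1.png

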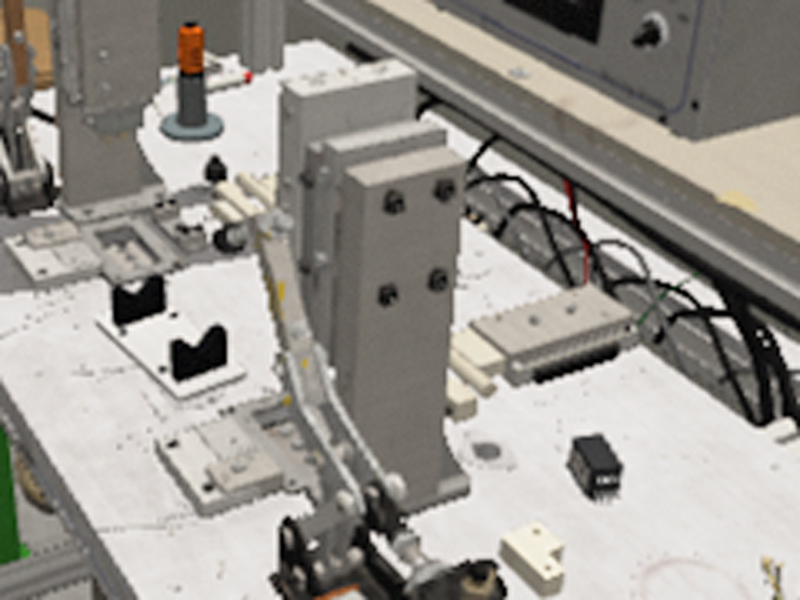

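The scene crop shows the probe's orange grip with its knob at scene (227,127.5). The two black V-blocks are near scene (211,208) and (230,224). The rubber tip is near (235,170), the relay near (348,260) and the insert near (330,286). The right tower hides the rod. I'll extract exact pixels for the blocks, rod and probe.

```bash
cat > m.py <<'E'
from h import *
def blobs(im,lo,hi,box,amin=15,k=1):
    x0,y0,x1,y1=box;m=cv2.inRange(cv2.cvtColor(im[y0:y1,x0:x1],cv2.COLOR_BGR2HSV),lo,hi)
    out=[]
    for c in cv2.findContours(m,cv2.RETR_EXTERNAL,cv2.CHAIN_APPROX_NONE)[0]:
        if len(c)>=8:
            rc=cv2.minAreaRect(c);out.append((np.array(rc[0])+[x0,y0],np.round(rc[1],1),round(rc[2]),len(c), cv2.boundingRect(c+np.array([[x0,y0]],dtype=c.dtype))))
    return out
E
python3 - <<'E'
from m import *
t=cv2.imread('pics/top0.png');s=cv2.imread('pics/scene1.png')
B=((0,0,0),(180,255,70))
print('top blocks');T=blobs(t,*B,(236,215,295,250))
for b in T:print(*b,onz('top',b[0],38).round(1))
print('scene blocks');
for b in blobs(s,*B,(195,195,245,240)):print(*b)
print('rod caps')
for b in blobs(t,*B,(228,150,295,182)):print(*b,onz('top',b[0],14).round(1))
print('band')
for b in blobs(t,(3,90,60),(22,255,255),(245,155,262,175)):print(*b,onz('top',b[0],16).round(1))
print('probe')
for b in blobs(t,(3,120,60),(22,255,255),(105,140,130,165)):print(*b)
for b in blobs(t,(0,0,0),(180,255,60),(105,140,122,158)):print('knob',*b,onz('top',b[0],117).round(1))
for b in blobs(s,(3,120,60),(22,255,255),(215,120,240,145)):print(*b)
for q,z in(((348,262),14),((332,287),9),((235,174),5)):print(onz('scene',q,z).round())
g=lambda im,b:cv2.resize(im[b[1]:b[3],b[0]:b[2]],None,fx=8,fy=8,interpolation=cv2.INTER_NEAREST)
a=g(s,(195,195,245,245));c=g(t,(236,150,286,200));d=g(t,(236,210,286,245))
cv2.imwrite('pics/crop2.png',np.hstack([a,np.vstack([d,np.zeros((a.shape[0]-d.shape[0],400,3),np.uint8)])]))
E
```

```text
top blocks
[244.39603996 233.46039581] [17.1  4.3] 84 38 (242, 225, 6, 18) [420.7  -4.1  38. ]
[278.6846199  228.97692299] [16.5  5.1] 83 39 (276, 221, 7, 17) [430.7 -92.1  38. ]
scene blocks
[229.3394165  225.55839157] [11.7 18.9] 70 52 (221, 218, 17, 16)
[210.99999809 209.5       ] [11.8 16.9] 75 50 (204, 202, 16, 16)
[238. 195.] [4. 0.] 180 8 (236, 195, 5, 1)
rod caps
[285.67647552 171.79411697] [2.7 8. ] 14 18 (284, 168, 4, 9) [ 588.3 -117.5   14. ]
[235.5 160.5] [7. 5.] 90 21 (233, 157, 6, 8) [622.4  18.7  14. ]
band
[254. 165.] [4. 4.] 90 15 (252, 163, 5, 5) [608.3 -31.7  16. ]
probe
[116.  153.5] [11. 14.] 90 53 (109, 148, 15, 12)
knob [112.5 150.5] [3. 3.] 90 11 (111, 149, 4, 4) [621.5 314.7 117. ]
[226.5 134.5] [13.  7.] 90 37 (223, 128, 8, 14)
[ 610. -333.   14.]
[ 532. -376.    9.]
[589. 187.   5.]
```

View pics/crop2.png

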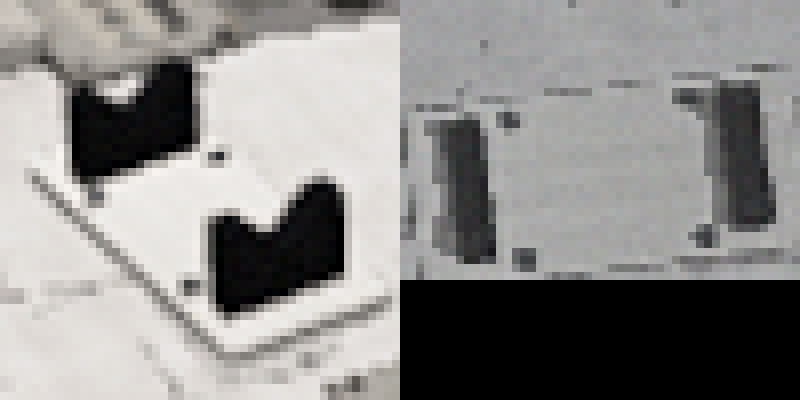

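The enlarged scene crop shows the notch vertices at about (228.1,223.5) and (210.2,207.9), and the top crop confirms the block centres. I'll triangulate heights and go to the rod.

```bash
python3 - <<'E'
from h import *
print(two((228.1,223.5),(278.7,229)),two((210.2,207.9),(244.4,233.5)),two((226.8,127.5),(112.5,150.5)))
print(two((226.5,141.8),(119,157.5)))
go(605,-49.5,60,76)
E
```

```text
(array([430.94526255, -92.52749336,  29.52470696]), np.float64(1.2338072617156959)) (array([421.12797049,  -3.77499459,  29.14878185]), np.float64(0.6542418444377395)) (array([623.28898591, 316.08314891, 113.151571  ]), np.float64(0.9774277044166144))
(array([622.04717453, 318.8896134 ,  60.89028492]), np.float64(1.9161132397048215))
xyz [0.225 0.185 6.803] a [-0.007 -0.017 -0.197]
```

Request:
{"api": "drive_tool", "payload": {
  "plan": [
    {"x":0.23,"y":0.18,"z":1,"ax":0,"ay":0,"az":-0.2,"hand":85},
    {"x":0.23,"y":0.18,"z":2,"ax":0,"ay":0,"az":-0.2,"hand":80},
    {"x":0.23,"y":0.18,"z":3,"ax":0,"ay":0,"az":-0.2,"hand":70},
    {"x":0.23,"y":0.18,"z":4,"ax":0,"ay":0,"az":-0.2,"hand":60},
    {"x":0.23,"y":0.18,"z":5,"ax":0,"ay":0,"az":-0.2,"hand":60},
    {"x":0.23,"y":0.18,"z":6,"ax":0,"ay":0,"az":-0.2,"hand":60},
    {"x":0.23,"y":0.18,"z":6.8,"ax":0,"ay":0,"az":-0.2,"hand":60},
    {"x":0.23,"y":0.18,"z":6.8,"ax":0,"ay":0,"az":-0.2,"hand":60}
  ]
}}

```text
clock: 2.6
eef_pos: [597.6, -54.5, 55.7]
tcp_rot: [-3.131, 0.002, 1.32]
contact_force: [-0.7, 0.4, -0.6]
opening: 0.701
grasp_force: 0.0
```

```bash
python3 - <<'E'
from h import *
go(605,-49.5,4,76)
E
```

```text
xyz [0.136 0.129 1.032] a [-0.102  0.017 -0.058]
```

Request:
{"api": "drive_tool", "payload": {
  "plan": [
    {"x":0.14,"y":0.13,"z":0.3,"ax":-0.1,"ay":0,"az":-0.06,"hand":60},
    {"x":0.14,"y":0.13,"z":0.5,"ax":-0.1,"ay":0,"az":-0.06,"hand":60},
    {"x":0.14,"y":0.13,"z":0.6,"ax":-0.1,"ay":0,"az":-0.06,"hand":60},
    {"x":0.14,"y":0.13,"z":0.6,"ax":-0.1,"ay":0,"az":-0.06,"hand":60}
  ]
}}

```text
clock: 3.0
eef_pos: [610.4, -49.7, 31.9]
tcp_rot: [3.131, 0.0, 1.327]
contact_force: [0.3, 0.7, -0.4]
opening: 0.696
grasp_force: 0.0
```

```bash
python3 - <<'E'
from h import *
go(605,-49.5,4,76)
E
```

```text
xyz [-0.023 -0.112  0.556] a [0.099 0.001 0.004]
```

Request:
{"api": "drive_tool", "payload": {
  "plan": [
    {"x":-0.02,"y":-0.11,"z":0.2,"ax":0.1,"ay":0,"az":0,"hand":60},
    {"x":-0.02,"y":-0.11,"z":0.4,"ax":0.1,"ay":0,"az":0,"hand":60},
    {"x":-0.02,"y":-0.11,"z":0.55,"ax":0.1,"ay":0,"az":0,"hand":60},
    {"x":-0.02,"y":-0.11,"z":0.55,"ax":0.1,"ay":0,"az":0,"hand":60},
    {"x":-0.02,"y":-0.11,"z":0.55,"ax":0.1,"ay":0,"az":0,"hand":60}
  ]
}}

```text
clock: 3.5
eef_pos: [605.1, -49.2, 3.4]
tcp_rot: [-3.141, 0.0, 1.327]
contact_force: [-0.1, 0.7, -0.3]
opening: 0.699
grasp_force: 0.0
```

```bash
python3 - <<'E'
from h import *
go(605,-49.5,4,76)
E
```

```text
xyz [-0.007 -0.    -0.012] a [-0.006  0.001  0.005]
```

Accurate. Now close the fingers; they swing forward as they shut, so I'll raise the tool slightly while closing.

Request:
{"api": "drive_tool", "payload": {
  "plan": [
    {"x":0,"y":0,"z":0,"ax":0,"ay":0,"az":0,"hand":30},
    {"x":0,"y":0,"z":0,"ax":0,"ay":0,"az":0,"hand":20},
    {"x":0,"y":0,"z":0,"ax":0,"ay":0,"az":0,"hand":10},
    {"x":0,"y":0,"z":0,"ax":0,"ay":0,"az":0,"hand":5},
    {"x":0,"y":0,"z":0,"ax":0,"ay":0,"az":0,"hand":5},
    {"x":0,"y":0,"z":0,"ax":0,"ay":0,"az":0,"hand":5},
    {"x":0,"y":0,"z":0,"ax":0,"ay":0,"az":0,"hand":5}
  ],
  "grip_force": 60
}}

```text
clock: 4.2
eef_pos: [605.6, -49.2, 4.3]
tcp_rot: [3.141, -0.0, 1.327]
contact_force: [-1.4, -0.2, 6.7]
opening: 0.16
grasp_force: 58.6
```

Request:
{"api": "drive_tool", "payload": {
  "plan": [
    {"x":0,"y":0,"z":-0.4,"ax":0,"ay":0,"az":0,"hand":5},
    {"x":0,"y":0,"z":-1,"ax":0,"ay":0,"az":0,"hand":5},
    {"x":0,"y":0,"z":-1.8,"ax":0,"ay":0,"az":0,"hand":5},
    {"x":0,"y":0,"z":-2.4,"ax":0,"ay":0,"az":0,"hand":5},
    {"x":0,"y":0,"z":-2.4,"ax":0,"ay":0,"az":0,"hand":5},
    {"x":0,"y":0,"z":-2.4,"ax":0,"ay":0,"az":0,"hand":5}
  ]
}}

```text
clock: 4.8
eef_pos: [605.1, -49.1, 123.7]
tcp_rot: [3.141, -0.0, 1.327]
contact_force: [-0.1, 0.6, -2.9]
opening: 0.155
grasp_force: 59.0
```

```bash
python3 - <<'E'
from h import *
s=monitor.sense();print(s['opening'],s['grasp_force'])
go(426,-48,120,96.5);go(426,-48,31,96.5)
E
```

```text
0.15459312569265568 58.992626667022705
xyz [-0.843 -3.482  0.072] a [ 0.005  0.    -3.411]
xyz [-0.843 -3.483  1.852] a [ 0.005  0.    -3.411]
```

Request:
{"api": "drive_tool", "payload": {
  "plan": [
    {"x":-0.1,"y":-0.4,"z":0,"ax":0,"ay":0,"az":-0.5,"hand":5},
    {"x":-0.3,"y":-1.1,"z":0,"ax":0,"ay":0,"az":-1.1,"hand":5},
    {"x":-0.5,"y":-1.9,"z":0,"ax":0,"ay":0,"az":-1.8,"hand":5},
    {"x":-0.7,"y":-2.7,"z":0,"ax":0,"ay":0,"az":-2.5,"hand":5},
    {"x":-0.84,"y":-3.3,"z":0.1,"ax":0,"ay":0,"az":-3.2,"hand":5},
    {"x":-0.84,"y":-3.48,"z":0.2,"ax":0,"ay":0,"az":-3.4,"hand":5},
    {"x":-0.84,"y":-3.48,"z":0.4,"ax":0,"ay":0,"az":-3.4,"hand":5},
    {"x":-0.84,"y":-3.48,"z":0.4,"ax":0,"ay":0,"az":-3.4,"hand":5}
  ]
}}

```text
clock: 5.6
eef_pos: [426.4, -47.8, 102.2]
tcp_rot: [-3.14, -0.0, 1.682]
contact_force: [0.7, -0.5, -2.2]
opening: 0.16
grasp_force: 59.1
```

```bash
python3 - <<'E'
from h import *
print(monitor.sense()['eef_pos'])
s=imaging.grab_frame('scene')[:,:,::-1];t=imaging.grab_frame('top')[:,:,::-1]
cv2.imwrite('pics/scene2.png',s);cv2.imwrite('pics/top2.png',t)
g=lambda im,b:cv2.resize(im[b[1]:b[3],b[0]:b[2]],(400,400),interpolation=cv2.INTER_CUBIC)
cv2.imwrite('pics/crop3.png',np.hstack([g(s,(170,150,270,250)),g(t,(212,180,312,280))]))
go(426,-48,50,96.5)
E
```

```text
[426.38882996 -47.83454253 102.15475538]
xyz [ 0.002 -0.027  1.063] a [-0.003 -0.001 -0.017]
```

View pics/crop3.png

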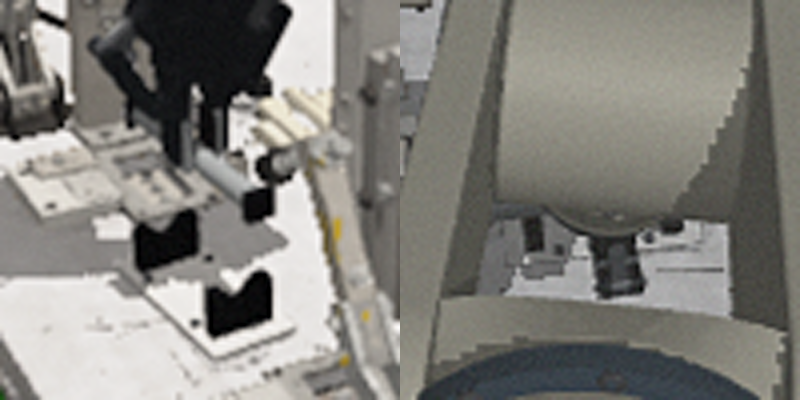

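The scene crop shows the rod held level above the fixture, with its near cap at scene (234.5,200.7). The top view is hidden by the arm. I'll compare the cap with its expected place.

```bash
python3 - <<'E'
from h import *
d=np.array([np.cos(np.radians(96.4)),np.sin(np.radians(96.4)),0])
for z in(104,108,112): print(z,px('scene',np.array([426.4,-47.8,z])-71*d))
s=cv2.imread('pics/scene2.png')
from m import blobs
for b in blobs(s,(0,0,0),(180,255,60),(227,190,243,210)):print(*b)
E
```

```text
104 [233.98516715 202.02077375]
108 [233.97211089 200.54976097]
112 [233.95900112 199.07271844]
[234.83962297 197.68867826] [ 8.9 15.5] 29 48 (230, 190, 13, 16)
```

Request:
{"api": "drive_tool", "payload": {
  "plan": [
    {"x":0,"y":0,"z":0.4,"ax":0,"ay":0,"az":0,"hand":5},
    {"x":0,"y":0,"z":0.8,"ax":0,"ay":0,"az":0,"hand":5},
    {"x":0,"y":-0.02,"z":1.1,"ax":0,"ay":0,"az":0,"hand":5},
    {"x":0,"y":-0.02,"z":1.25,"ax":0,"ay":0,"az":0,"hand":5},
    {"x":0,"y":-0.02,"z":1.35,"ax":0,"ay":0,"az":0,"hand":5},
    {"x":0,"y":-0.02,"z":1.38,"ax":0,"ay":0,"az":0,"hand":5},
    {"x":0,"y":-0.02,"z":1.38,"ax":0,"ay":0,"az":0,"hand":5}
  ]
}}

```text
clock: 6.4
eef_pos: [425.8, -48.1, 35.0]
tcp_rot: [3.141, 0.0, 1.683]
contact_force: [0.3, -0.4, -1.8]
opening: 0.16
grasp_force: 59.1
```

Request:
{"api": "drive_tool", "payload": {
  "plan": [
    {"x":0,"y":0,"z":0.04,"ax":0,"ay":0,"az":0,"hand":5},
    {"x":0,"y":0,"z":0.06,"ax":0,"ay":0,"az":0,"hand":5},
    {"x":0,"y":0,"z":0.06,"ax":0,"ay":0,"az":0,"hand":5}
  ]
}}

```text
clock: 6.7
eef_pos: [426.7, -48.1, 32.3]
tcp_rot: [3.139, 0.001, 1.683]
contact_force: [3.2, 0.6, 1.8]
opening: 0.159
grasp_force: 59.6
```

Request:
{"api": "drive_tool", "payload": {
  "plan": [
    {"x":0,"y":0,"z":0,"ax":0,"ay":0,"az":0,"hand":18},
    {"x":0,"y":0,"z":0,"ax":0,"ay":0,"az":0,"hand":25},
    {"x":0,"y":0,"z":0,"ax":0,"ay":0,"az":0,"hand":45},
    {"x":0,"y":0,"z":0,"ax":0,"ay":0,"az":0,"hand":60},
    {"x":0,"y":0,"z":0,"ax":0,"ay":0,"az":0,"hand":60},
    {"x":0,"y":0,"z":-0.6,"ax":0,"ay":0,"az":0,"hand":60},
    {"x":0,"y":0,"z":-1.4,"ax":0,"ay":0,"az":0,"hand":60},
    {"x":0,"y":0,"z":-2.2,"ax":0,"ay":0,"az":0,"hand":60}
  ],
  "grip_force": 40
}}

```text
clock: 7.5
eef_pos: [424.4, -47.9, 142.6]
tcp_rot: [-3.14, -0.0, 1.683]
contact_force: [1.2, 0.4, -0.5]
opening: 0.701
grasp_force: 0.0
```

```bash
python3 - <<'E'
from h import *
s=imaging.grab_frame('scene')[:,:,::-1]
cv2.imwrite('pics/scene3.png',s)
cv2.imwrite('pics/crop4.png',cv2.resize(s[180:250,180:260],(640,560),interpolation=cv2.INTER_CUBIC))
print(monitor.sense()['eef_pos'])
go(600,-40,330,96);go(600,150,330,96);go(623,315,330,90)
E
```

```text
[427.88903126 -48.34595502 148.26366091]
xyz [-0.225  3.461 -3.613] a [0.058 0.014 0.072]
xyz [ 3.551  3.887 -3.616] a [0.058 0.014 0.072]
xyz [ 6.779  4.714 -3.616] a [0.059 0.011 1.072]
```

View pics/crop4.png

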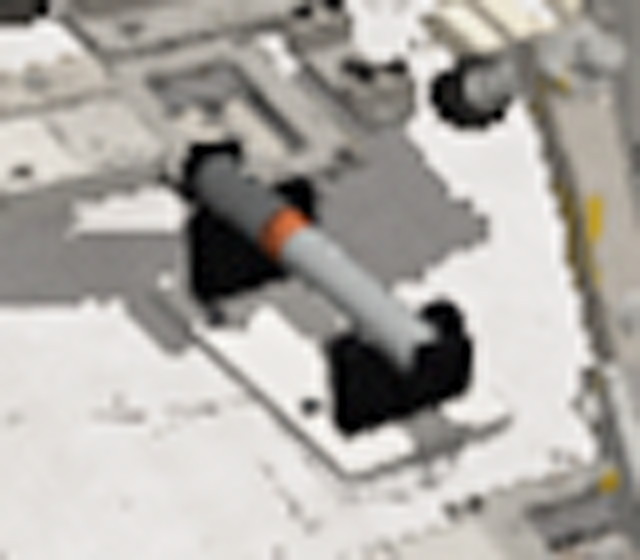

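The rod lies in both notches with a cap beyond each block, and the band is at about scene (215.6,209). Now to the probe: first up, then over.

Request:
{"api": "drive_tool", "payload": {
  "plan": [
    {"x":0,"y":0,"z":-1,"ax":0,"ay":0,"az":0,"hand":60},
    {"x":0,"y":0,"z":-2,"ax":0,"ay":0,"az":0,"hand":60},
    {"x":0,"y":0,"z":-3,"ax":0,"ay":0,"az":0,"hand":60},
    {"x":0,"y":0,"z":-4,"ax":0,"ay":0,"az":0,"hand":60},
    {"x":0.6,"y":0.4,"z":-5,"ax":0,"ay":0,"az":0,"hand":60},
    {"x":1.3,"y":0.9,"z":-5,"ax":0,"ay":0,"az":0.2,"hand":60},
    {"x":2.1,"y":1.5,"z":-5,"ax":0,"ay":0,"az":0.4,"hand":60},
    {"x":2.9,"y":2,"z":-5,"ax":0,"ay":0,"az":0.5,"hand":60}
  ]
}}

```text
clock: 8.35
eef_pos: [509.3, 109.0, 392.3]
tcp_rot: [3.14, -0.0, 1.629]
contact_force: [0.5, -0.8, -0.6]
opening: 0.703
grasp_force: 0.0
```

```bash
python3 - <<'E'
from h import *
go(622.5,315.5,400,90)
t=cv2.imread('pics/top0.png');
m=cv2.inRange(cv2.cvtColor(t[145:180,110:146],cv2.COLOR_BGR2HSV),(80,25,40),(125,255,200))
c=max(cv2.findContours(m,0,1)[0],key=cv2.contourArea);print('disc bb',cv2.boundingRect(c+np.array([[110,145]],dtype=c.dtype)))
b=cv2.boundingRect(c+np.array([[110,145]],dtype=c.dtype))
print(onz('top',(b[0]+b[2]-13,b[1]+b[3]-13),8),onz('top',(128.4,163.6),8), px('top',np.array([622.5,315.5,8])))
s=cv2.imread('pics/scene1.png')
print(px('scene',np.array([622.5,315.5,117])),px('scene',np.array([622.5,315.5,67])))
E
```

```text
xyz [ 3.991  2.502 -0.15 ] a [ 0.015 -0.001  0.56 ]
disc bb (116, 152, 25, 24)
[621.71036747 313.82162314   8.        ] [619.98153726 312.63264765   8.        ] [127.40247703 162.73235617]
[226.49969852 126.52566258] [226.74343618 140.49203454]
```

Request:
{"api": "drive_tool", "payload": {
  "plan": [
    {"x":0.8,"y":0.5,"z":0,"ax":0,"ay":0,"az":0.1,"hand":60},
    {"x":1.6,"y":1,"z":0,"ax":0,"ay":0,"az":0.2,"hand":60},
    {"x":2.4,"y":1.5,"z":0,"ax":0,"ay":0,"az":0.3,"hand":60},
    {"x":3.2,"y":2,"z":0,"ax":0,"ay":0,"az":0.4,"hand":60},
    {"x":3.8,"y":2.4,"z":0.5,"ax":0,"ay":0,"az":0.5,"hand":60},
    {"x":3.8,"y":2.4,"z":1.4,"ax":0,"ay":0,"az":0.5,"hand":60},
    {"x":3.8,"y":2.4,"z":2.3,"ax":0,"ay":0,"az":0.5,"hand":60},
    {"x":3.8,"y":2.4,"z":2.8,"ax":0,"ay":0,"az":0.5,"hand":60}
  ]
}}

```text
clock: 9.15
eef_pos: [614.8, 303.6, 246.8]
tcp_rot: [-3.136, 0.003, 1.579]
contact_force: [0.3, 0.6, -0.1]
opening: 0.703
grasp_force: 0.0
```

```bash
python3 - <<'E'
from m import *
t=imaging.grab_frame('top')[:,:,::-1].copy();cv2.imwrite('pics/top4.png',t)
go(621.7,314.5,160,90)
B=((0,0,0),(180,255,70))
for b in blobs(t,*B,(236,210,295,255)):print(*b,onz('top',b[0],40).round(1))
for b in blobs(t,(3,90,60),(22,255,255),(236,210,295,255)):print('band',*b,onz('top',b[0],43).round(1))
cv2.imwrite('pics/crop5.png',cv2.resize(t[205:260,225:305],(640,440),interpolation=cv2.INTER_CUBIC))
E
```

```text
xyz [0.239 0.179 1.668] a [-0.087  0.043  0.076]
[245. 239.] [6. 4.] 90 17 (243, 236, 5, 7) [406.5  -5.5  40. ]
[279.5 234.5] [5. 5.] 90 18 (277, 232, 6, 6) [416.4 -93.6  40. ]
[243.5 227.5] [5. 3.] 90 14 (242, 225, 4, 6) [435.8  -2.   40. ]
[288.92308044 227.11538506] [8.  2.9] 79 17 (287, 223, 4, 9) [ 434.8 -118.3   40. ]
[278. 223.] [4. 4.] 90 16 (276, 221, 5, 5) [445.9 -90.7  40. ]
band [254.5 231.5] [5. 5.] 90 17 (252, 229, 6, 6) [424.8 -30.   43. ]
```

View pics/crop5.png

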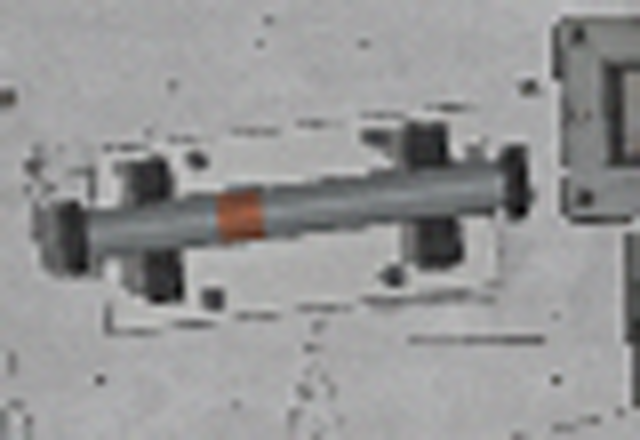

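The top crop shows the rod centred in the fixture with similar gaps at both caps. The band is at top (254.5,231.5), which is world (424.5,-30). I'll settle above the probe.

Request:
{"api": "drive_tool", "payload": {
  "plan": [
    {"x":0.1,"y":0.1,"z":0.6,"ax":0,"ay":0,"az":0.08,"hand":60},
    {"x":0.1,"y":0.1,"z":1.2,"ax":0,"ay":0,"az":0.08,"hand":60},
    {"x":0.1,"y":0.1,"z":1.5,"ax":0,"ay":0,"az":0.08,"hand":60},
    {"x":0.1,"y":0.1,"z":1.5,"ax":0,"ay":0,"az":0.08,"hand":60},
    {"x":0.1,"y":0.1,"z":1.5,"ax":0,"ay":0,"az":0.08,"hand":60},
    {"x":0.1,"y":0.1,"z":1.5,"ax":0,"ay":0,"az":0.08,"hand":60}
  ]
}}

```text
clock: 9.8
eef_pos: [622.7, 309.6, 178.8]
tcp_rot: [3.139, -0.001, 1.57]
contact_force: [-0.1, -0.6, -0.2]
opening: 0.702
grasp_force: 0.0
```

```bash
python3 - <<'E'
from m import *
go(621.7,314.5,74,90)
E
```

```text
xyz [ 0.096 -0.026  2.096] a [ 0.024 -0.011 -0.009]
```

Request:
{"api": "drive_tool", "payload": {
  "plan": [
    {"x":0.09,"y":-0.02,"z":0.5,"ax":0,"ay":0,"az":0,"hand":60},
    {"x":0.09,"y":-0.02,"z":1,"ax":0,"ay":0,"az":0,"hand":60},
    {"x":0.09,"y":-0.02,"z":1.5,"ax":0,"ay":0,"az":0,"hand":60},
    {"x":0.09,"y":-0.02,"z":1.9,"ax":0,"ay":0,"az":0,"hand":60},
    {"x":0.09,"y":-0.02,"z":2.08,"ax":0,"ay":0,"az":0,"hand":60},
    {"x":0.09,"y":-0.02,"z":2.08,"ax":0,"ay":0,"az":0,"hand":60},
    {"x":0.09,"y":-0.02,"z":2.08,"ax":0,"ay":0,"az":0,"hand":60}
  ]
}}

```text
clock: 10.5
eef_pos: [621.6, 314.1, 74.2]
tcp_rot: [3.14, -0.001, 1.57]
contact_force: [-0.2, 0.5, 0.5]
opening: 0.704
grasp_force: 0.0
```

```bash
python3 - <<'E'
from m import *
go(621.7,314.5,74,90)
s=imaging.grab_frame('scene')[:,:,::-1];t=imaging.grab_frame('top')[:,:,::-1]
a=cv2.resize(s[95:170,190:265],(400,400),interpolation=cv2.INTER_CUBIC);b=cv2.resize(t[120:195,80:155],(400,400),interpolation=cv2.INTER_CUBIC)
cv2.imwrite('pics/crop6.png',np.hstack([a,b]))
E
```

```text
xyz [0.008 0.001 0.004] a [ 0.016 -0.008 -0.008]
```

View pics/crop6.png

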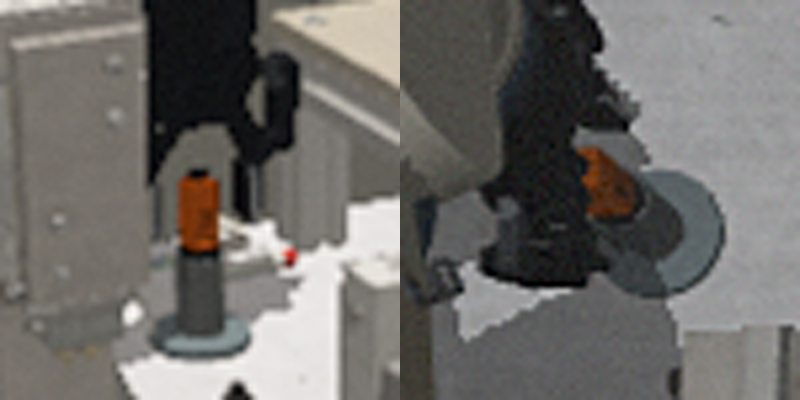

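Both views show the probe standing between the open fingers (knob at scene about (227,127)). Close the fingers.

Request:
{"api": "drive_tool", "payload": {
  "plan": [
    {"x":0,"y":0,"z":0,"ax":0,"ay":0,"az":0,"hand":40},
    {"x":0,"y":0,"z":0,"ax":0,"ay":0,"az":0,"hand":28},
    {"x":0,"y":0,"z":0,"ax":0,"ay":0,"az":0,"hand":20},
    {"x":0,"y":0,"z":0,"ax":0,"ay":0,"az":0,"hand":10},
    {"x":0,"y":0,"z":0,"ax":0,"ay":0,"az":0,"hand":10},
    {"x":0,"y":0,"z":0,"ax":0,"ay":0,"az":0,"hand":10},
    {"x":0,"y":0,"z":0,"ax":0,"ay":0,"az":0,"hand":10}
  ],
  "grip_force": 60
}}

```text
clock: 11.3
eef_pos: [621.1, 313.8, 73.3]
tcp_rot: [3.141, -0.0, 1.57]
contact_force: [-0.4, -1.2, 6.6]
opening: 0.225
grasp_force: 58.9
```

Request:
{"api": "drive_tool", "payload": {
  "plan": [
    {"x":0,"y":0,"z":-0.3,"ax":0,"ay":0,"az":0,"hand":10},
    {"x":0,"y":0,"z":-0.8,"ax":0,"ay":0,"az":0,"hand":10},
    {"x":0,"y":0,"z":-1.4,"ax":0,"ay":0,"az":0,"hand":10},
    {"x":0,"y":0,"z":-2.2,"ax":0,"ay":0,"az":0,"hand":10},
    {"x":0,"y":0,"z":-3.1,"ax":0,"ay":0,"az":0,"hand":10},
    {"x":0,"y":0,"z":-4,"ax":0,"ay":0,"az":0,"hand":10},
    {"x":0,"y":0,"z":-5,"ax":0,"ay":0,"az":0,"hand":10},
    {"x":0,"y":0,"z":-6,"ax":0,"ay":0,"az":0,"hand":10}
  ]
}}

```text
clock: 12.1
eef_pos: [619.9, 313.3, 375.0]
tcp_rot: [-3.141, 0.0, 1.57]
contact_force: [0.3, 0.4, -0.7]
opening: 0.229
grasp_force: 59.7
```

```bash
python3 - <<'E'
from m import *
go(424.3,-30,400,90);go(424.3,-30,400,96.5)
E
```

```text
xyz [-6.869 -3.906 -0.494] a [-0.008  0.003 -0.009]
xyz [-6.869 -3.906 -0.494] a [-0.008  0.002 -1.092]
```

Request:
{"api": "drive_tool", "payload": {
  "plan": [
    {"x":-0.5,"y":-0.3,"z":-0.4,"ax":0,"ay":0,"az":0,"hand":10},
    {"x":-1.3,"y":-0.7,"z":-0.5,"ax":0,"ay":0,"az":0,"hand":10},
    {"x":-2.1,"y":-1.2,"z":-0.5,"ax":0,"ay":0,"az":0,"hand":10},
    {"x":-2.9,"y":-1.6,"z":-0.5,"ax":0,"ay":0,"az":0,"hand":10},
    {"x":-3.7,"y":-2.1,"z":-0.5,"ax":0,"ay":0,"az":0,"hand":10},
    {"x":-4.5,"y":-2.5,"z":-0.5,"ax":0,"ay":0,"az":0,"hand":10},
    {"x":-5.3,"y":-3,"z":-0.5,"ax":0,"ay":0,"az":0,"hand":10},
    {"x":-6.1,"y":-3.5,"z":-0.5,"ax":0,"ay":0,"az":0,"hand":10}
  ]
}}

```text
clock: 12.9
eef_pos: [443.7, 7.6, 398.0]
tcp_rot: [-3.141, 0.0, 1.57]
contact_force: [0.5, -0.3, -1.1]
opening: 0.226
grasp_force: 59.8
```

```bash
python3 - <<'E'
from m import *
go(424.3,-30,130,90)
E
```

```text
xyz [-0.751 -0.387  5.36 ] a [-0.002  0.    -0.004]
```

Request:
{"api": "drive_tool", "payload": {
  "plan": [
    {"x":-0.6,"y":-0.35,"z":0.4,"ax":0,"ay":0,"az":0,"hand":10},
    {"x":-0.6,"y":-0.35,"z":1.3,"ax":0,"ay":0,"az":0,"hand":10},
    {"x":-0.6,"y":-0.35,"z":2.2,"ax":0,"ay":0,"az":0,"hand":10},
    {"x":-0.6,"y":-0.35,"z":3.1,"ax":0,"ay":0,"az":0,"hand":10},
    {"x":-0.6,"y":-0.35,"z":4,"ax":0,"ay":0,"az":0,"hand":10},
    {"x":-0.6,"y":-0.35,"z":4.7,"ax":0,"ay":0,"az":0,"hand":10},
    {"x":-0.6,"y":-0.35,"z":5.1,"ax":0,"ay":0,"az":0,"hand":10},
    {"x":-0.6,"y":-0.35,"z":5.1,"ax":0,"ay":0,"az":0,"hand":10}
  ]
}}

```text
clock: 13.7
eef_pos: [425.6, -21.0, 140.7]
tcp_rot: [-3.136, -0.0, 1.57]
contact_force: [0.8, -0.6, -1.4]
opening: 0.227
grasp_force: 59.7
```

Request:
{"api": "drive_tool", "payload": {
  "plan": [
    {"x":0,"y":0,"z":0,"ax":0,"ay":0,"az":0,"hand":10},
    {"x":0,"y":0,"z":0,"ax":0,"ay":0,"az":0,"hand":10},
    {"x":0,"y":0,"z":0,"ax":0,"ay":0,"az":0,"hand":10}
  ]
}}

```text
clock: 14.0
eef_pos: [429.0, -21.2, 144.1]
tcp_rot: [3.139, 0.0, 1.57]
contact_force: [-0.3, -0.2, -0.9]
opening: 0.226
grasp_force: 59.7
```

```bash
python3 - <<'E'
from m import *
s=imaging.grab_frame('scene')[:,:,::-1].copy();cv2.imwrite('pics/scene5.png',s)
go(424.3,-30,112,90)
p=monitor.sense()['eef_pos']
print(p,px('scene',p-[0,0,61.3]),px('scene',p-[0,0,13]),px('scene',np.array([424.3,-30,45])))
for b in blobs(s,(3,120,60),(22,255,255),(190,150,240,230)):print(*b)
cv2.imwrite('pics/crop7.png',cv2.resize(s[160:230,180:250],(600,600),interpolation=cv2.INTER_CUBIC))
E
```

```text
xyz [-0.176 -0.092  0.639] a [ 0.022  0.001 -0.007]
[428.8240664  -21.22233939 143.9385699 ] [215.10201229 192.4227069 ] [214.51560895 175.50817924] [215.33449398 207.07001642]
[215.00000572 208.00000763] [2.8 5.7] 45 13 (212, 206, 7, 6)
[215.5 189. ] [1. 4.] 0 8 (215, 187, 2, 5)
[215.5 164.5] [19.  7.] 90 48 (212, 155, 8, 20)
```

View pics/crop7.png

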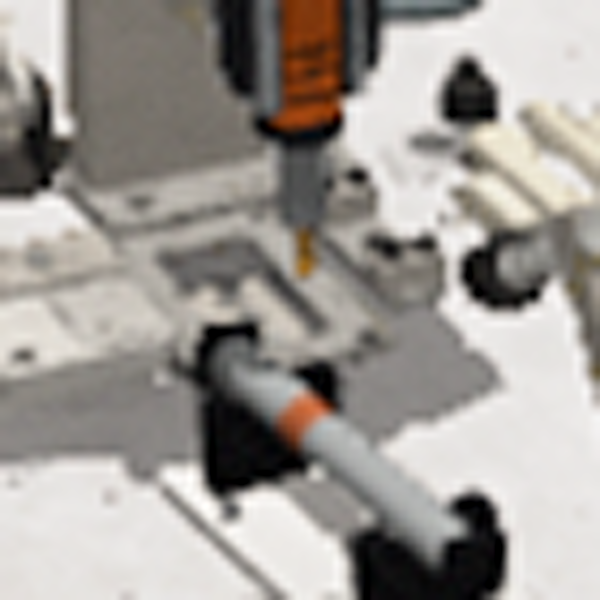

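The scene crop shows the upright probe with its brass tip at (215.6,192.1), against a predicted (215.1,192.4). The band's top is at about (215.8,206.7). I'll align over the band.

Request:
{"api": "drive_tool", "payload": {
  "plan": [
    {"x":-0.09,"y":-0.05,"z":0,"ax":0,"ay":0,"az":0,"hand":10},
    {"x":-0.18,"y":-0.09,"z":0,"ax":0.02,"ay":0,"az":0,"hand":10},
    {"x":-0.18,"y":-0.09,"z":0.2,"ax":0.02,"ay":0,"az":0,"hand":10},
    {"x":-0.18,"y":-0.09,"z":0.4,"ax":0.02,"ay":0,"az":0,"hand":10},
    {"x":-0.18,"y":-0.09,"z":0.55,"ax":0.02,"ay":0,"az":0,"hand":10},
    {"x":-0.18,"y":-0.09,"z":0.6,"ax":0.02,"ay":0,"az":0,"hand":10},
    {"x":-0.18,"y":-0.09,"z":0.6,"ax":0.02,"ay":0,"az":0,"hand":10},
    {"x":-0.18,"y":-0.09,"z":0.6,"ax":0.02,"ay":0,"az":0,"hand":10}
  ]
}}

```text
clock: 14.85
eef_pos: [423.6, -30.1, 112.7]
tcp_rot: [-3.139, -0.0, 1.57]
contact_force: [0.3, -0.4, -1.0]
opening: 0.228
grasp_force: 59.7
```

```bash
python3 - <<'E'
from m import *
go(424.4,-30,102,90);print(monitor.sense()['contact_force'])
E
```

```text
xyz [0.002 0.017 0.213] a [-0.022 -0.    -0.007]
[ 0.31650153 -0.36796092 -0.95637129]
```

Press in small steps to TCP z of about 103.

Request:
{"api": "drive_tool", "payload": {
  "plan": [
    {"x":0,"y":0,"z":0.04,"ax":0,"ay":0,"az":0,"hand":10},
    {"x":0,"y":0.01,"z":0.08,"ax":0,"ay":0,"az":0,"hand":10},
    {"x":0,"y":0.01,"z":0.12,"ax":0,"ay":0,"az":0,"hand":10},
    {"x":0,"y":0.01,"z":0.16,"ax":0,"ay":0,"az":0,"hand":10},
    {"x":0,"y":0.01,"z":0.19,"ax":0,"ay":0,"az":0,"hand":10},
    {"x":0,"y":0.01,"z":0.19,"ax":0,"ay":0,"az":0,"hand":10},
    {"x":0,"y":0.01,"z":0.19,"ax":0,"ay":0,"az":0,"hand":10},
    {"x":0,"y":0.01,"z":0.19,"ax":0,"ay":0,"az":0,"hand":10}
  ]
}}

```text
clock: 15.65
eef_pos: [424.1, -30.2, 103.3]
tcp_rot: [-3.14, 0.0, 1.57]
contact_force: [0.8, 0.2, 0.4]
opening: 0.225
grasp_force: 59.8
```

```bash
python3 - <<'E'
from m import *
F=[]
for i in range(4):
    s=imaging.grab_frame('scene');q=monitor.sense();F.append(q['contact_force']);print(q['eef_pos'],q['contact_force'])
cv2.imwrite('pics/scene6.png',s[:,:,::-1])
cv2.imwrite('pics/crop8.png',cv2.resize(s[160:230,180:250,::-1],(600,600),interpolation=cv2.INTER_CUBIC))
E
```

```text
[424.09514525 -30.19088273 103.33309455] [-0.41176632 -0.99928509  0.09912986]
[424.10042242 -30.20737539 103.32679844] [ 0.49453003  0.16541669 -0.04092329]
[424.06871672 -30.19162976 103.3154232 ] [ 0.45793137 -0.34988916  0.25852238]
[424.06634956 -30.19020867 103.29985978] [-0.02388458  0.11619412  0.07583242]
```

View pics/crop8.png

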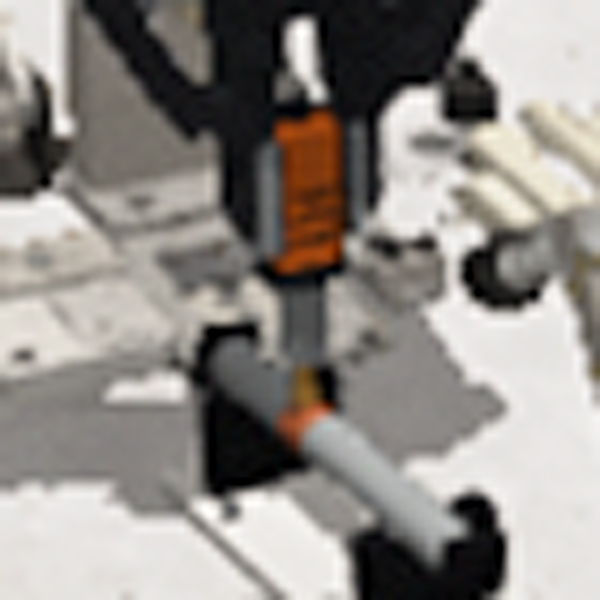

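The scene crop shows the tip resting on the band at about (215.8,206.5). The force rise is only about 1.1 N, so I'll press 4 mm more and check the slope.

Request:
{"api": "drive_tool", "payload": {
  "plan": [
    {"x":0,"y":0,"z":0.03,"ax":0,"ay":0,"az":0,"hand":10},
    {"x":0,"y":0,"z":0.06,"ax":0,"ay":0,"az":0,"hand":10},
    {"x":0,"y":0,"z":0.08,"ax":0,"ay":0,"az":0,"hand":10},
    {"x":0,"y":0,"z":0.08,"ax":0,"ay":0,"az":0,"hand":10},
    {"x":0,"y":0,"z":0.08,"ax":0,"ay":0,"az":0,"hand":10},
    {"x":0,"y":0,"z":0.08,"ax":0,"ay":0,"az":0,"hand":10}
  ]
}}

```text
clock: 16.45
eef_pos: [424.0, -30.2, 99.3]
tcp_rot: [-3.14, 0.0, 1.57]
contact_force: [0.5, -0.6, 1.1]
opening: 0.221
grasp_force: 60.0
```

```bash
python3 - <<'E'
from m import *
F=[]
for i in range(10):
    s=imaging.grab_frame('scene');q=monitor.sense();F.append(q['contact_force'])
print(q['eef_pos'],np.mean(F,0),np.std(F,0),q['qvel'].round(4))
cv2.imwrite('pics/scene7.png',s[:,:,::-1])
E
```

```text
[424.01702238 -30.21669104  99.25715622] [ 0.84771053 -0.03752052  1.59847031] [0.42617333 0.53568651 0.41824599] [ 0.0005 -0.0007 -0.0007 -0.001  -0.0001  0.0008]
```

The press force is about 2.6 N, which puts the plunger about 6 mm in. That agrees with the tool's height. The probe is at rest on the band, so I'll hand in.

```bash
python3 -c "
from rig import r
print(r.sign_off())"
```

```text
the job is handed in; nothing more can be done
None
```

I handed the job in with the rod lying in both notches and let go, and the probe held upright on the copper band at about 2.6 N, plunger about 6 mm in; the hand-in gave no verdict.

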